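# Assemble the self-watering planter and open the plant feed

### The arm

A 6-joint arm with a two-finger parallel gripper is mounted at the origin on the work surface. World frame = base frame: x ahead of the robot, y to its left, z up, the work surface at z = 0. Lengths are in m, angles in rad, forces in N, time in s.
With the tool pointing down it reaches from about 0.3 to 0.75 m from the base axis. Payload 8.5 kg.
Tool frame: the origin (TCP) lies at the very end of the fingers, on their centre line; the grasp point (between the pads) lies r.grasp_offset behind it (r.grasp_offset is the distance from the TCP to the grasp point, in m); z points along the fingers, y is the direction in which the jaws open and shut (so a half turn about z gives the same grasp; the last joint's range is limited). The gripper opens to 88 mm and grips with 3 to 60 N. Pads are 18 mm wide; open, the fingers measure 123 mm over their backs; the gripper's body (75 mm by 187 mm) begins 45 mm behind the grasp point.
Start: joints at [-1.349, 0.381, 1.297, -0, 1.464, -0.215], TCP at [0.233, -0.498, 0.239] pointing down, gripper open.
Joint ranges: [-3.11, 3.11], [-0.89, 2.33], [0.22, 2.48], [-1.42, 4.56], [0.17, 2.85], [-2.88, 2.88]. Speed limits (rad/s): [2.39, 2.39, 3.14, 3.14, 3.14, 3.14].

### API

Orientations are given as a unit quaternion [w, x, y, z].
In Python, from bench import r gives the robot as it stands.
- The arm moves only by the tool move_arm, never from a script. Its argument "deltas" is one flat list of numbers, 5 for each row, row after row: the finger opening in mm, from 0 to 88.1, then the shift along the tool's x, y, z in mm, then the turn about the tool's z in degrees. In form: [claw, dx, dy, dz, spin, claw, dx, dy, dz, spin, ...]. A call has 1 to 10 rows; each row is the pose to reach, as a shift and turn from the pose measured when the call began, along the tool's axes at that moment; what a row does not reach only later rows make up. A row lasts 1/12 s, in which the tool goes at most 41.7 mm and 7.16 degrees, less where a joint would pass 70% of its speed; a pose out of reach is approached as far as the arm can. A call with a gripper value outside its range is refused whole. The fingers move at their own pace and stop on an object; "grip_force" is the grip in N (left out, the last holds). Time passes only in rows, so rows that repeat a pose let the fingers close. It gives the time, the measured TCP pose, the force and the opening at its end, in the units of the state.
- r.state(): the state, without advancing time (a new reading comes with each control period).
- r.capture(name): name is "scene" or "top" or "wrist"; returns (picture, depth): 480x640x3 uint8, blue, green, red; 480x640 float32, m along the optical axis (not along the pixel's ray), 0 where there is no reading.
- r.camera_model(name): a dict with "vertical_fov" (degrees; the focal length in pixels is half the picture's height over the tangent of half this angle, whatever the lens; pixels are square), "cx", "cy" (the principal point, pixels), "cam_to_world" (4x4, takes a point from camera to world coordinates); the wrist camera has in their place "mount" (4x4, takes a point from camera to tool coordinates, whose origin is the TCP and whose axes are the flange's). Camera axes: x right, y up, looking along -z (the intrinsics and any distortion apply to the point x, -y, -z); pixel columns grow to the right and rows downward; lengths in m; the calibration is good to about 2 mm. A picture is of the moment at which its call begins: read the wrist's pose just before it. camera_model takes no time and is no camera call.
- r.finish_job(): hands the job in, once; it reports no verdict.
The state is a dict: "clock": time; "qpos": joint angles; "qd": joint speeds; "effort": joint torques, N m; "eef_pos": TCP position; "eef_rot": TCP orientation; "contact_force": force on the tool from outside, world axes, zero at the start; "moment": the same for the moment, N m; "grip_width": finger opening in m.
Only numpy, scipy, OpenCV 4.12 (cv2) and the standard library are available. Lean on these libraries where they do the work, as an engineer would, in place of code of your own. Each camera call takes 0.05 s, during which the arm holds its last target. There are 200 camera calls.

### The job

Get the little self-watering planter ready to be fed. First pick up the terracotta inner pot and lower it by hand, upright and without dropping it, into the blue outer pot until its collar rests all round on the blue rim, and let it go. Then open the plant feed: press the yellow safety cap down, keep it pressed while you turn it anticlockwise free of its catches, lift it straight up, and finish still gripping it, holding it upright and still about 5 cm clear above the bottle's mouth; leave the seed box, cloche, mister and hand fork where they are.

Things in the scene. Friction and masses are not known exactly. Their poses are not given: they have to be found in the camera images.
- inner_pot: terracotta inner pot, round, hollow, open at the top, 70 mm tall, about 160 g, upright on the counter. Tapered body 43 mm across at the foot, 58 mm at 46 mm height; above that a straight collar 66 mm across outside, 53 mm inside, 24 mm tall (heights 46 to 70 mm). Grip it across the outside of the collar. Origin: centre of the underside, z up its axis
- outer_pot: blue glazed outer pot of the same tapered shape, loose, about 260 g, 62 mm tall, 59 mm across at the foot, with a 20 mm tall collar 76 mm across, mouth 62 mm across. The inner pot's body fits its mouth with 1 to 2 mm of play all round; with the collar resting on the rim the inner pot's origin is 16 mm above this pot's origin, on the same axis. Origin: centre of the underside, z up
- bottle: green square plant-feed bottle (84 mm square, paper labels) wedged in a cedar holder screwed to the counter; it cannot move or turn. Holder 156 mm long in x (with screw flanges), 112 mm in y, 56 mm high. Sloping shoulder up to 147 mm, then a round neck 29 mm across with a 37 mm bead at 150 to 154 mm. Origin: centre of the holder's underside on the counter, z up the neck's axis
- cap: yellow ribbed push-and-turn safety cap on the bottle's neck: 50 mm across, 32 mm tall, about 42 g, a loose part held by its catches only. Origin: centre of its lower edge, z up its axis. Fitted, the origin is 165 mm above the bottle's origin with its x axis along the bottle's x; the bottle's shoulder is 18 mm or more below the cap's edge
- cap_top (a point): centre of the cap's top face, 32 mm above its origin. A spring in the cap (about 4 N at rest) keeps three inner lugs up in notches, so it neither turns nor pulls off. Pressed down it sinks at most 5 mm (8 N at 3 mm, 10 N at 5 mm, then solid). At 3.5 mm or more down it turns anticlockwise seen from above: free to lift from 42 to 75 degrees (best 60), a stop at 78
- mouth (a point): centre of the bottle's open mouth, 186 mm above the bottle's origin, on the neck's axis; inside the cap at the start
- seed_box: bystander: grey plastic seed box with white latched lid, 164 x 234 x 72 mm, three cedar plant markers on top. Origin: centre of the underside
- cloche: bystander: green glass bell cloche with a knob, 176 mm across, 206 mm tall. Origin: centre of the underside
- mister: bystander: stainless steel plant mister, 74 mm across, 180 mm tall. Origin: centre of the underside
- fork: bystander: hand fork with black rubber grip lying flat, 315 mm long, 70 mm wide, tines towards its +x. Origin: middle of its length, on the counter
Things that resemble listed ones, but are neither listed nor needed, are in the scene too. Leave any red look-alike of the bottle alone.

How it is judged:
On the way, in this order (a step that is already met when the one before it is completed fails the run):
1. the inner pot is lowered, upright and still gripped, into the outer pot (contact force between the fingers and inner_pot above 0.5 N and z of inner_pot in the frame of outer_pot below 0.032 m and horizontal distance between inner_pot and outer_pot below 0.012 m and angle between inner_pot's own z axis and vertical below 0.2 rad), for 0.05 s.
2. the inner pot is seated in the outer pot and let go (contact force between each of the arm, the fingers and inner_pot below 0.05 N and z of inner_pot in the frame of outer_pot below 0.019 m and horizontal distance between inner_pot and outer_pot below 0.005 m and angle between the z axis of inner_pot and the z axis of outer_pot, either way round below 0.06 rad), for 0.2 s.
3. the cap is pressed down with the gripper before it has been turned (contact force between the fingers and cap above 0.5 N and z of cap in the frame of bottle below 0.1622 m and horizontal distance between cap and bottle below 0.006 m and angle between the x axis of cap and the x axis of bottle, either way round below 0.3 rad), for 0.05 s.
4. the cap is turned free of its catches while still on the neck (z of cap in the frame of bottle below 0.172 m and horizontal distance between cap and bottle below 0.006 m and angle between the x axis of cap and the x axis of bottle, either way round above 0.65 rad), for 0.05 s.
At the end, for the whole second after the job is handed in: Cap gripped, upright within 15 deg, still (<20 mm/s), lower edge 25-100 mm above the mouth, axis within 30 mm of it, not touching the bottle; inner pot untouched in the outer pot: origin at most 19 mm above the outer's, axes within 5 mm and 0.06 rad; outer pot upright on the counter (contact force between the fingers and cap above 0.5 N and contact force between cap and bottle below 0.05 N and z of cap in the frame of mouth between 0.025 and 0.1 m and horizontal distance between cap and mouth below 0.03 m and angle between cap's own z axis and vertical below 0.26 rad and linear speed of cap below 0.02 m/s and contact force between the fingers and inner_pot below 0.05 N and z of inner_pot in the frame of outer_pot below 0.019 m and horizontal distance between inner_pot and outer_pot below 0.005 m and angle between the z axis of inner_pot and the z axis of outer_pot, either way round below 0.06 rad and angle between outer_pot's own z axis and vertical below 0.05 rad and height (world z) of outer_pot below 0.005 m); the arm keeps its last pose, push and grip.
It fails at once if the seed box, cloche, mister or hand fork is moved more than 25 mm or tipped (distance of any of seed_box, cloche, mister, fork from where it was at the start of the episode above 0.025 m or angle between any of cloche, mister's own z axis and vertical above 0.3 rad).
It also fails if it takes over 56 s, if anything falls off the work surface, if the arm or the gripper's body presses on something with over 40 N, if the wrist force passes 120 N, or if a joint passes its speed limit or range.

## Working session

There is one attempt and no reset: what is moved stays moved. The work goes in short steps, Python scripts to look and compute and a tool call to move; the robot and the scene stay as the last step left them, time stands still between calls to the robot, and variables do not carry over. Pictures are saved under pics/ and viewed, about 8 in all and at most 12, crops included, and the job is handed in when it is done.

Besides the shell and the picture viewer there is one more tool, called after "Request:" by a JSON object that holds its "op" and its "data", one argument or row to a line. move_arm: Moves the arm, as the interface text tells. Its arguments: {"type":"object","properties":{"deltas":{"type":"array"},"grip_force":{"type":"number"}},"required":["deltas"]}

```bash
mkdir -p pics; ls
cat > h.py <<'E'
import numpy as np, cv2
from bench import r
def K(m,H=480):
    return H/2/np.tan(np.radians(m["vertical_fov"])/2)
def cloud(name,save=None):
    p,d=r.capture(name); m=r.camera_model(name)
    if save: cv2.imwrite(save,p)
    v,u=np.mgrid[:480,:640]; f=K(m)
    c=np.stack([(u-m["cx"])/f*d,-(v-m["cy"])/f*d,-d,np.ones_like(d)],-1)
    T=np.array(m["cam_to_world"]) if "cam_to_world" in m else None
    return p,d,(c@T.T)[...,:3] if T is not None else c[...,:3]
E
python3 - <<'E'
from h import *
for n in ("scene","top"):
    p,d,w=cloud(n,f"pics/{n}.png"); np.savez(f"{n}.npz",p=p,d=d,w=w)
    m=r.camera_model(n); print(n,{k:(np.round(v,3).tolist() if not isinstance(v,str) else v) for k,v in m.items()})
m=r.camera_model("wrist");print(m); print(r.state(), r.grasp_offset)
E
```

```text
pics
scene {'vertical_fov': 42.592, 'cx': 315.884, 'cy': 232.745, 'cam_to_world': [[0.064, -0.863, 0.501, 1.376], [0.998, 0.061, -0.024, -0.003], [-0.01, 0.502, 0.865, 1.555], [0.0, 0.0, 0.0, 1.0]]}
top {'vertical_fov': 57.097, 'cx': 324.651, 'cy': 243.122, 'cam_to_world': [[-0.037, 0.975, -0.217, 0.259], [-0.999, -0.037, 0.002, 0.021], [-0.006, 0.217, 0.976, 1.391], [0.0, 0.0, 0.0, 1.0]]}
{'vertical_fov': 59.67942044375716, 'cx': 314.7875194287718, 'cy': 249.06241193195646, 'mount': array([[ 1.22645630e-04,  9.51729279e-01,  3.06938699e-01,
         8.03762165e-02],
       [ 9.99999831e-01,  5.76226313e-05, -5.78248216e-04,
        -1.34173275e-03],
       [-5.68022373e-04,  3.06938718e-01, -9.51729111e-01,
        -1.44673830e-01],
       [ 0.00000000e+00,  0.00000000e+00,  0.00000000e+00,
         1.00000000e+00]])}
{'clock': 0.1, 'qpos': array([-1.34932228e+00,  3.81100012e-01,  1.29814557e+00,  1.63710375e-05,
        1.46362490e+00, -2.15262520e-01]), 'qd': array([ 0.00127547, -0.00270376, -0.00078221,  0.00103192, -0.00011344,
        0.00029023]), 'effort': array([ 3.68680980e-03, -4.38652074e+01, -2.24912220e+01,  7.14985630e-02,
        3.42506042e-02, -7.08590869e-05]), 'eef_pos': array([ 0.23260469, -0.49811183,  0.23822817]), 'eef_rot': array([-6.38940522e-04,  9.76252230e-01,  2.16636041e-01,  6.15362919e-06]), 'contact_force': array([-2.62287590e-04, -3.88930971e-01,  1.05460469e-01]), 'moment': array([-0.02958094, -0.00260571, -0.00934552]), 'grip_width': 0.0880892863961736} 0.0187
```

View pics/scene.png

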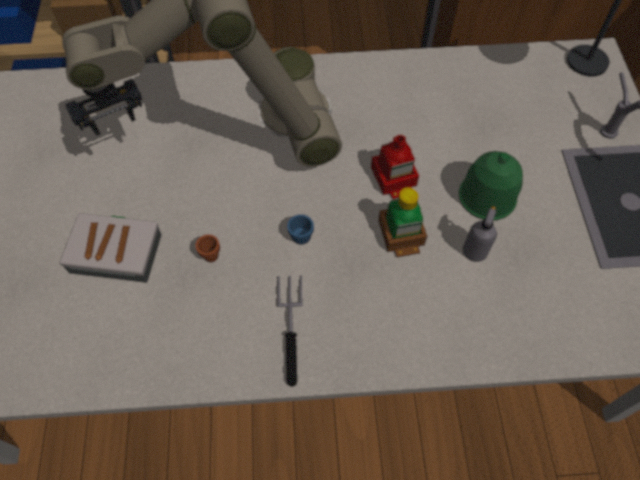

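View pics/top.png

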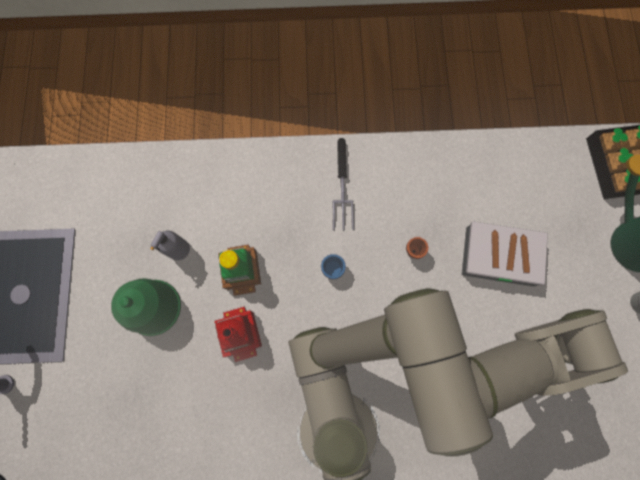

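The scene shows one terracotta pot (scene 208,247 / top 417,247), one blue pot (300,229 / 333,266), and two bottles. The green one with the yellow cap (407,200 / 229,259) fits the description; the red one (397,160 / 240,333) is the look-alike. I'll confirm that in an enlarged crop and measure.

```bash
cat > m.py <<'E'
from h import *
def ray(n,u,v,z):
    m=r.camera_model(n);f=K(m);T=np.array(m["cam_to_world"])
    d=T[:3,:3]@np.array([(u-m["cx"])/f,-(v-m["cy"])/f,-1]);o=T[:3,3]
    return o+d*(z-o[2])/d[2]
R={"terra":((0,8),(90,255),.07),"blue":((98,120),(90,255),.062),"yel":((22,34),(150,255),.197)}
def run(n,p,w):
    hsv=cv2.cvtColor(p,cv2.COLOR_BGR2HSV)
    for k,(h,s,z) in R.items():
        m=cv2.inRange(hsv,(h[0],s[0],40),(h[1],s[1],255))
        W=w; ok=(W[...,0]>.2)&(W[...,0]<.75)&(abs(W[...,1])<.42)&(W[...,2]>.01)&(W[...,2]<.25)
        m[~ok]=0
        nn,l,st,c=cv2.connectedComponentsWithStats(m)
        for i in np.argsort(-st[1:,4])[:2]+1:
            if st[i,4]<30: continue
            P=W[l==i]; top=P[P[:,2]>z-.012]
            if len(top)<8: continue
            (cx,cy),rad=cv2.minEnclosingCircle(top[:,:2].astype(np.float32))
            print(n,k,st[i],"zmax",P[:,2].max().round(3),"topcircle",round(cx,4),round(cy,4),round(rad,4),"n",len(top),"mean",top.mean(0).round(4))
            q=(l==i)&(W[...,2]>z-.008)
            v,u=np.where(q); print("   bbox ctr ray",ray(n,(u.min()+u.max())/2,(v.min()+v.max())/2,z).round(4))
E
python3 - <<'E'
from m import *
for n in("scene","top"):
    z=np.load(n+".npz"); run(n,z["p"],z["w"]); w=z["w"]; print("table z",np.median(w[...,2]))
p=np.load("scene.npz")["p"]
cv2.imwrite("pics/crop.png",cv2.resize(p[125:275,185:445],None,fx=3,fy=3,interpolation=cv2.INTER_CUBIC))
E
```

```text
scene terra [ 371  135   48   64 1333] zmax 0.196 topcircle 0.299 0.2859 0.0714 n 814 mean [0.3097 0.2808 0.125 ]
   bbox ctr ray [0.2793 0.2918 0.07  ]
scene blue [288 216  25  27 409] zmax 0.074 topcircle 0.4872 -0.0063 0.0394 n 187 mean [ 0.4901 -0.0059  0.0598]
   bbox ctr ray [ 0.4889 -0.0053  0.062 ]
scene yel [399 188  19  22 326] zmax 0.205 topcircle 0.4925 0.2848 0.0274 n 259 mean [0.4958 0.2845 0.1962]
   bbox ctr ray [0.4942 0.2839 0.197 ]
table z -0.0004686417690359379
top terra [ 215  307   46   54 1550] zmax 0.192 topcircle 0.2922 0.2899 0.0745 n 1032 mean [0.2918 0.2801 0.1272]
   bbox ctr ray [0.2899 0.2896 0.07  ]
top terra [409 237  14  11  64] zmax 0.074 topcircle 0.5466 -0.2594 0.0205 n 17 mean [ 0.554  -0.2585  0.069 ]
   bbox ctr ray [ 0.5509 -0.2593  0.07  ]
top blue [323 257  22  21  69] zmax 0.069 topcircle 0.4804 -0.006 0.0344 n 58 mean [ 0.4675 -0.0142  0.063 ]
   bbox ctr ray [ 0.4794 -0.0062  0.062 ]
top yel [219 250  20  19 281] zmax 0.206 topcircle 0.4915 0.2858 0.026 n 270 mean [0.4898 0.2853 0.1976]
   bbox ctr ray [0.4902 0.2859 0.197 ]
table z 0.0004751794782323904
```

View pics/crop.png

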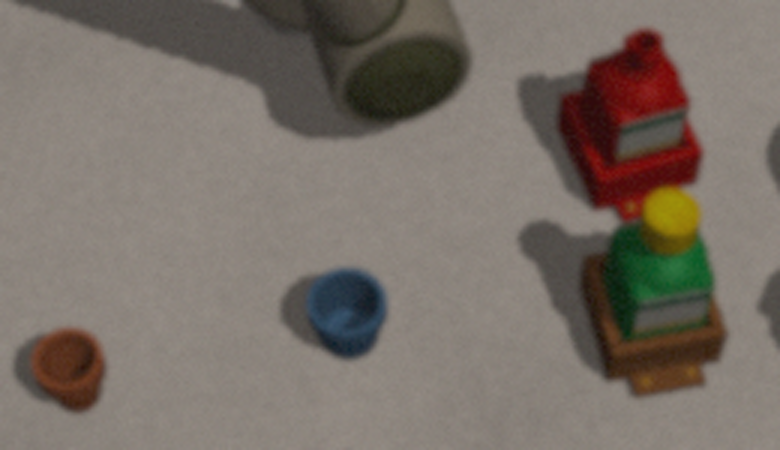

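The crop confirms the green bottle with its yellow cap, the upright terracotta pot and the upright blue pot. Next I move over the inner pot to refine its position with the wrist camera.

Request:
{"op": "move_arm", "data": {
  "deltas": [88, 39, -8, 0, 3, 88, 79, -16, 0, 6, 88, 118, -25, 0, 9, 88, 158, -33, 0, 12, 88, 197, -41, 0, 15, 88, 237, -49, 0, 18, 88, 276, -58, 0, 21, 88, 316, -66, 0, 24, 88, 355, -74, 0, 25, 88, 385, -81, 0, 25]
}}

```text
clock: 0.93
eef_pos: [0.5491, -0.2596, 0.238]
eef_rot: [-0.001, 1.0, 0.0, -0.0]
contact_force: [-0.3, -0.2, 0.1]
grip_width: 0.088
```

Request:
{"op": "move_arm", "data": {
  "deltas": [88, 0, 0, 0, 0, 88, 0, 0, 0, 0]
}}

```text
clock: 1.1
eef_pos: [0.5499, -0.2582, 0.2372]
eef_rot: [-0.001, 1.0, 0.002, -0.001]
contact_force: [-0.4, -1.1, 0.4]
grip_width: 0.088
```

```bash
cat > w.py <<'E'
from h import *
from scipy.spatial.transform import Rotation as Ro
def wrist(save=None):
    s=r.state(); p,d,c=cloud("wrist",save); M=np.array(r.camera_model("wrist")["mount"])
    q=s["eef_rot"]; R_=Ro.from_quat([q[1],q[2],q[3],q[0]]).as_matrix()
    T=np.eye(4);T[:3,:3]=R_;T[:3,3]=s["eef_pos"]
    T=T@M
    w=c@T[:3,:3].T+T[:3,3]
    print("tcp",s["eef_pos"].round(4),"yaw",np.degrees(np.arctan2(R_[1,0],R_[0,0])).round(2),"tilt",R_[:,2].round(4),"clk",s["clock"],"F",s["contact_force"].round(2),"grip",round(s["grip_width"],4),"q",s["qpos"].round(2))
    return p,d,w,T
def circ(P):
    A=np.c_[2*P[:,:2],np.ones(len(P))];x=np.linalg.lstsq(A,(P[:,:2]**2).sum(1),rcond=None)[0]
    return x[:2],np.sqrt(x[2]+x[0]**2+x[1]**2)
def rim(p,w,T,h,s,z,v0=30):
    """ellipse of the mask's outer contour -> cast its points on plane z, fit circle"""
    m=cv2.inRange(cv2.cvtColor(p,cv2.COLOR_BGR2HSV),(h[0],s,v0),(h[1],255,255))
    m[(abs(w[...,2]-z)>.006)]=0
    nn,l,st,c=cv2.connectedComponentsWithStats(cv2.morphologyEx(m,cv2.MORPH_CLOSE,np.ones((5,5))))
    i=1+np.argmax(st[1:,4]); q=(l==i)&(m>0)
    cn=max(cv2.findContours((l==i).astype(np.uint8),cv2.RETR_EXTERNAL,cv2.CHAIN_APPROX_NONE)[0],key=len)
    hull=cv2.convexHull(cn)
    cm=r.camera_model("wrist");f=K(cm)
    pts=cn[:,0].astype(float); dd=np.c_[(pts[:,0]-cm["cx"])/f,-(pts[:,1]-cm["cy"])/f,-np.ones(len(pts))]@T[:3,:3].T
    X=T[:3,3]+dd*((z-T[2,3])/dd[:,2])[:,None]
    (ex,ey),er=cv2.minEnclosingCircle(X[:,:2].astype(np.float32))
    print("mask",st[i],"zmed",np.median(w[q][:,2]).round(4),"enclosing",round(ex,4),round(ey,4),round(er,4),"fit",*circ(X))
E
python3 - <<'E'
from w import *
p,d,w,T=wrist("pics/w1.png"); rim(p,w,T,(0,12),70,.07)
E
```

```text
tcp [ 0.5499 -0.2582  0.2372] yaw 0.21 tilt [-0.0018  0.0027 -1.    ] clk 1.1 F [-0.41 -1.13  0.42] grip 0.088 q [-0.63  0.49  1.13  0.    1.53  0.93]
mask [ 587  196   53  139 3090] zmed 0.0743 enclosing 0.5134 -0.5001 0.0585 fit [ 0.51132901 -0.49053651] 0.03773403538079826
```

View pics/w1.png

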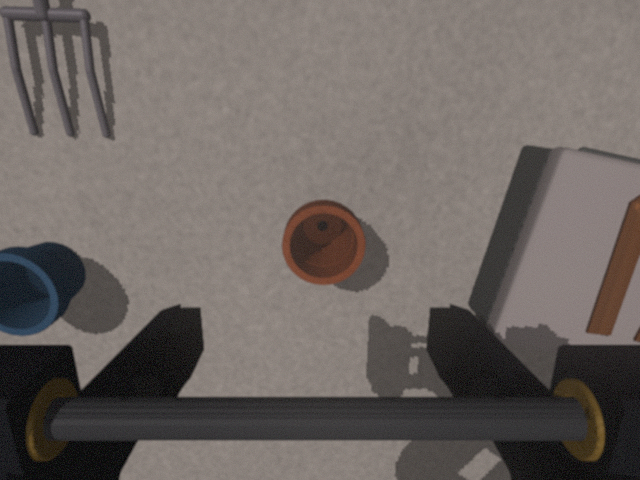

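The wrist view shows the pot rim at about (323,242), the blue pot at lower left (20,290) and the seed box at right. My mask picked up a plant marker instead, so I'll restrict it, and view the blue pot next from above it.

```bash
sed -i 's/    m\[(abs(w/    P0=r.state()["eef_pos"]; m[np.hypot(w[...,0]-P0[0],w[...,1]-P0[1])>.075]=0\n    m[(abs(w/' w.py
python3 - <<'E'
from w import *
p,d,w,T=wrist(); rim(p,w,T,(0,12),70,.07)
E
```

```text
tcp [ 0.549  -0.2593  0.2374] yaw 0.11 tilt [-0.0018  0.0023 -1.    ] clk 1.15 F [ 0.1  -0.67 -0.5 ] grip 0.0878 q [-0.64  0.48  1.13  0.    1.53  0.93]
mask [ 281  203   83   81 2058] zmed 0.0687 enclosing 0.5316 -0.2633 0.0332 fit [ 0.53170887 -0.26318799] 0.03233765665661211
```

Run:
```python
from m import *
for n in("scene","top"):
    z=np.load(n+".npz");p,w=z["p"],z["w"];hsv=cv2.cvtColor(p,cv2.COLOR_BGR2HSV)
    for nm,c,h,s,zz in(("terra",(.54,-.262),(0,14),80,.07),("blue",(.487,-.006),(95,125),60,.062)):
        m=cv2.inRange(hsv,(h[0],s,20),(h[1],255,255)); m[np.hypot(w[...,0]-c[0],w[...,1]-c[1])>.07]=0
        cn=max(cv2.findContours(m,cv2.RETR_EXTERNAL,cv2.CHAIN_APPROX_NONE)[0],key=len)[:,0]
        X=np.array([ray(n,u,v,zz) for u,v in cn])
        # body below the rim projects away from the camera foot: fit circle to far/top points by upper half
        x,y,ww,hh=cv2.boundingRect(cn); print(n,nm,(x,y,ww,hh),"x",X[:,0].min().round(4),X[:,0].max().round(4),"y",((X[:,1].min()+X[:,1].max())/2).round(4),np.ptp(X[:,1]).round(4))
```

```text
scene terra (195, 234, 25, 28) x 0.4981 0.5842 y -0.2646 0.0666
scene blue (287, 215, 26, 29) x 0.4488 0.5407 y -0.0062 0.0713
top terra (406, 237, 22, 22) x 0.496 0.5619 y -0.2626 0.0654
top blue (322, 255, 23, 24) x 0.4455 0.517 y -0.0048 0.0679
```

Request:
{"op": "move_arm", "data": {
  "deltas": [88, -5, -40, 0, 0, 88, -10, -80, 0, 0, 88, -16, -120, 0, 0, 88, -20, -160, 0, 0, 88, -25, -200, 0, 0, 88, -35, -240, 0, 0, 88, -50, -253, 0, 0, 88, -55, -253, 0, 0, 88, -55, -253, 0, 0, 88, -55, -253, 0, 0]
}}

```text
clock: 2.03
eef_pos: [0.4936, -0.0087, 0.2385]
eef_rot: [-0.001, 1.0, -0.001, -0.0]
contact_force: [-0.5, -0.1, -0.1]
grip_width: 0.088
```

Run:
```python
from w import *
p,d,w,T=wrist("pics/w2.png"); rim(p,w,T,(95,125),60,.062)
```

```text
tcp [ 0.4936 -0.0087  0.2385] yaw -0.09 tilt [-8.0e-04  1.6e-03 -1.0e+00] clk 2.0333 F [-0.51 -0.1  -0.12] grip 0.088 q [-0.26  0.28  1.45  0.    1.41  1.31]
mask [ 264  184   93   92 2358] zmed 0.0607 enclosing 0.4846 -0.0033 0.0377 fit [ 0.48462491 -0.00313459] 0.036825731113273946
```

Request:
{"op": "move_arm", "data": {
  "deltas": [88, 5, 40, 10, 0, 88, 10, 80, 20, 0, 88, 16, 120, 35, 0, 88, 22, 160, 50, 0, 88, 28, 200, 70, 0, 88, 34, 235, 90, 0, 88, 38, 255, 95, 0, 88, 38, 255, 95, 0, 88, 38, 255, 95, 0, 88, 38, 255, 95, 0]
}}

```text
clock: 2.92
eef_pos: [0.5311, -0.2641, 0.1429]
eef_rot: [-0.001, 1.0, -0.002, -0.0]
contact_force: [0.1, 0.2, 0.1]
grip_width: 0.0879
```

Run:
```python
from w import *
p,d,w,T=wrist("pics/w3.png"); rim(p,w,T,(0,12),70,.07)
```

```text
tcp [ 0.5311 -0.2641  0.1429] yaw -0.18 tilt [-0.001  0.002 -1.   ] clk 2.9167 F [0.09 0.24 0.08] grip 0.0879 q [-0.66  0.54  1.32  0.    1.28  0.91]
mask [ 257  206  118  112 4120] zmed 0.0687 enclosing 0.532 -0.2633 0.0331 fit [ 0.5319778  -0.26312026] 0.03237147407054149
```

View pics/w3.png

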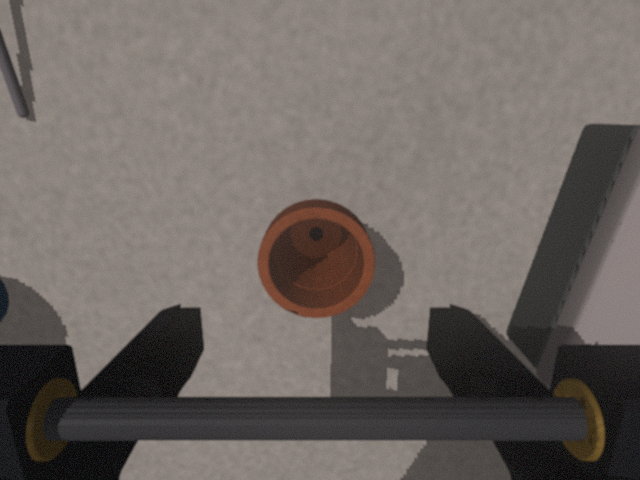

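The pot rim is centred between the fingers at about (317,260), and the measurement repeats (0.532, -0.263). I'll descend and grip.

Request:
{"op": "move_arm", "data": {
  "deltas": [88, 1, -1, 25, 0, 88, 1, -1, 50, 0, 88, 1, -1, 70, 0, 88, 1, -1, 85, 0, 88, 1, -1, 92, 0, 88, 1, -1, 92, 0, 75, 1, -1, 92, 0, 60, 1, -1, 92, 0, 60, 1, -1, 92, 0, 60, 1, -1, 92, 0],
  "grip_force": 20
}}

```text
clock: 3.8
eef_pos: [0.5327, -0.2628, 0.0525]
eef_rot: [0.0, 1.0, -0.001, 0.001]
contact_force: [-0.0, -0.3, 3.9]
grip_width: 0.0658
```

Request:
{"op": "move_arm", "data": {
  "deltas": [55, 0, 0, 0, 0, 55, 0, 0, 0, 0, 55, 0, 0, 0, 0]
}}

```text
clock: 4.05
eef_pos: [0.5326, -0.2628, 0.0526]
eef_rot: [0.0, 1.0, -0.001, 0.001]
contact_force: [0.3, 1.5, 0.7]
grip_width: 0.0664
```

Gripped: the opening reads 66 mm, which matches the collar. Now lift and carry above the blue pot.

Request:
{"op": "move_arm", "data": {
  "deltas": [55, 0, 0, -30, 0, 55, 0, 0, -65, 0, 55, -3, -20, -95, 0, 55, -8, -55, -100, 0, 55, -16, -95, -100, 0, 55, -24, -135, -100, 0, 55, -32, -175, -100, 0, 55, -40, -215, -100, 0, 55, -47, -245, -100, 0, 55, -47, -260, -100, 0]
}}

```text
clock: 4.88
eef_pos: [0.4841, 0.0007, 0.1525]
eef_rot: [-0.0, 1.0, 0.0, -0.0]
contact_force: [0.8, -0.3, -0.9]
grip_width: 0.0664
```

Request:
{"op": "move_arm", "data": {
  "deltas": [55, 0, 0, 0, 0, 55, 0, 0, 0, 0]
}}

```text
clock: 5.05
eef_pos: [0.4838, 0.0013, 0.1525]
eef_rot: [-0.0, 1.0, 0.001, -0.0]
contact_force: [-0.1, 0.3, -1.5]
grip_width: 0.0661
```

Run:
```python
from w import *
p,d,w,T=wrist("pics/w4.png"); rim(p,w,T,(0,12),70,.170); rim(p,w,T,(95,125),60,.062)
```

```text
tcp [0.4838 0.0013 0.1525] yaw 0.14 tilt [-6.e-04  9.e-04 -1.e+00] clk 5.05 F [-0.11  0.27 -1.52] grip 0.0661 q [-0.24  0.35  1.62  0.    1.17  1.33]
mask [ 212  265  207  132 7960] zmed 0.1688 enclosing 0.483 0.0024 0.0363 fit [0.48544171 0.00237168] 0.029423273496017508
mask [ 262  191  126   85 2580] zmed 0.0607 enclosing 0.4855 -0.003 0.0373 fit [ 0.48581031 -0.00267115] 0.03363522178654077
```

View pics/w4.png

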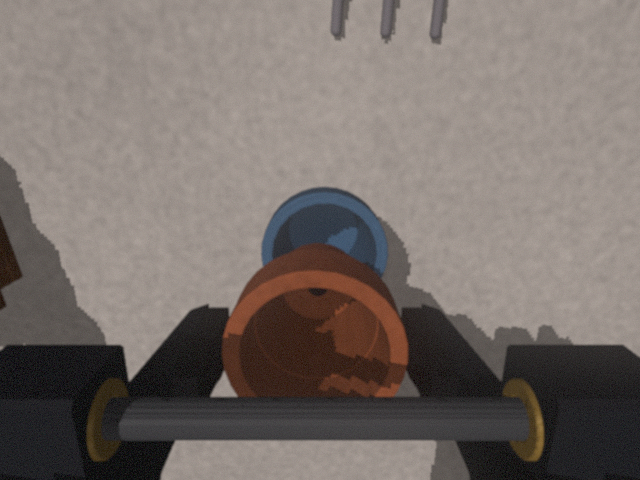

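The pot hangs upright, with the blue rim at about (325,245) behind it; I need about 5 mm towards -y. I'll correct that and lower partway.

Request:
{"op": "move_arm", "data": {
  "deltas": [55, 1.5, 5, 0, 0, 55, 1.5, 5, 15, 0, 55, 1.5, 5, 30, 0, 55, 1.5, 5, 42, 0, 55, 1.5, 5, 52, 0, 55, 1.5, 5, 58, 0, 55, 1.5, 5, 60, 0, 55, 1.5, 5, 60, 0]
}}

```text
clock: 5.77
eef_pos: [0.4857, -0.0053, 0.0922]
eef_rot: [-0.0, 1.0, 0.0, -0.0]
contact_force: [0.2, -1.1, -1.3]
grip_width: 0.0663
```

Run:
```python
from w import *
p,d,w,T=wrist("pics/w5.png"); rim(p,w,T,(95,125),60,.062)
```

```text
tcp [ 0.4857 -0.0053  0.0922] yaw 0.0 tilt [-9.e-04  7.e-04 -1.e+00] clk 5.7667 F [ 0.15 -1.06 -1.28] grip 0.0663 q [-0.26  0.44  1.69  0.    1.01  1.31]
mask [ 232  219  161   89 3314] zmed 0.0607 enclosing 0.4871 -0.0023 0.0367 fit [ 0.4860151  -0.00258861] 0.03391909515484855
```

View pics/w5.png

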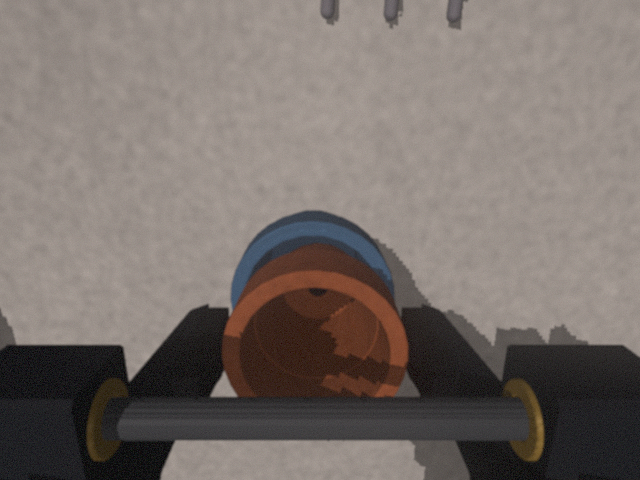

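The pot's foot is in the blue mouth and nearly coaxial (image centres 313 and 315). Lowering the rest of the way slowly.

Request:
{"op": "move_arm", "data": {
  "deltas": [55, 0, -1.5, 4, 0, 55, 0, -1.5, 8, 0, 55, 0, -1.5, 12, 0, 55, 0, -1.5, 16, 0, 55, 0, -1.5, 19, 0, 55, 0, -1.5, 21, 0, 55, 0, -1.5, 22, 0]
}}

```text
clock: 6.4
eef_pos: [0.4858, -0.0037, 0.0703]
eef_rot: [-0.0, 1.0, 0.0, -0.0]
contact_force: [-0.3, -0.3, -1.7]
grip_width: 0.0664
```

Request:
{"op": "move_arm", "data": {
  "deltas": [55, 0, 0, 0.5, 0, 55, 0, 0, 1, 0, 55, 0, 0, 1.5, 0, 55, 0, 0, 1.5, 0]
}}

```text
clock: 6.73
eef_pos: [0.4859, -0.0036, 0.0692]
eef_rot: [-0.0, 1.0, 0.0, 0.0]
contact_force: [-0.8, -0.4, 3.7]
grip_width: 0.0665
```

The force jumped from -1.7 to +3.7 N at the seating height, so the collar rests on the rim. Release and rise.

Request:
{"op": "move_arm", "data": {
  "deltas": [70, 0, 0, 0, 0, 78, 0, 0, 0, 0, 88, 0, 0, 0, 0, 88, 0, 0, 0, 0, 88, 0, 0, -10, 0, 88, 0, 0, -30, 0, 88, 0, 0, -65, 0, 88, 0, 0, -100, 0, 88, 0, 0, -130, 0, 88, 0, 0, -130, 0]
}}

```text
clock: 7.57
eef_pos: [0.4879, -0.0041, 0.2045]
eef_rot: [0.001, 1.0, 0.0, 0.005]
contact_force: [1.3, 0.7, 0.2]
grip_width: 0.0883
```

Run:
```python
from w import *
p,d,w,T=wrist("pics/w6.png"); rim(p,w,T,(0,12),70,.086); rim(p,w,T,(95,125),60,.062)
```

```text
tcp [ 0.4879 -0.0041  0.2045] yaw 0.03 tilt [ 0.0099 -0.0019 -0.9999] clk 7.5667 F [1.31 0.74 0.21] grip 0.0883 q [-0.25  0.3   1.53  0.    1.3   1.32]
mask [ 265  199   99   96 2943] zmed 0.0851 enclosing 0.4847 -0.0023 0.0332 fit [ 0.48478583 -0.00265614] 0.03241257356701696
mask [263 186 103  57 858] zmed 0.0608 enclosing 0.4876 -0.0025 0.0366 fit [ 0.4845957  -0.00267263] 0.03527588554851983
```

View pics/w6.png

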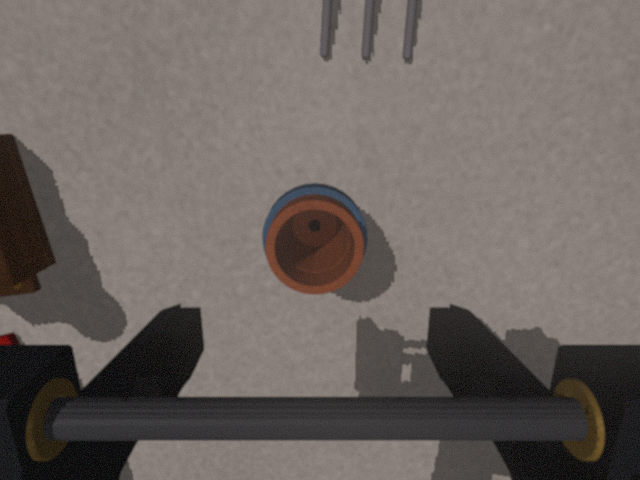

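The inner pot is seated: rim at z≈0.086 and both axes at (0.485, -0.003). Now to the cap, rising first.

Request:
{"op": "move_arm", "data": {
  "deltas": [88, 0, 0, -35, 0, 88, 0, 0, -70, 0, 88, 0, -30, -95, 0, 88, 0, -70, -95, 0, 88, 0, -110, -95, 0, 88, 0, -150, -95, 0, 88, 0, -190, -95, 0, 88, 0, -230, -95, 0, 88, 0, -270, -95, 0, 88, 4, -289, -95, 0]
}}

```text
clock: 8.45
eef_pos: [0.489, 0.289, 0.2945]
eef_rot: [0.0, 1.0, 0.002, 0.001]
contact_force: [0.5, -0.4, 0.2]
grip_width: 0.0878
```

Request:
{"op": "move_arm", "data": {
  "deltas": [88, 0, 0, 0, 0, 88, 0, 0, 0, 0]
}}

```text
clock: 8.62
eef_pos: [0.4885, 0.2897, 0.2924]
eef_rot: [0.001, 1.0, 0.003, -0.0]
contact_force: [0.3, -0.7, -0.0]
grip_width: 0.0879
```

Run:
```python
from w import *
p,d,w,T=wrist("pics/w7.png"); rim(p,w,T,(20,36),100,.197)
```

```text
tcp [0.4885 0.2897 0.2924] yaw 0.33 tilt [-4.0e-04 -2.1e-03 -1.0e+00] clk 8.6167 F [ 0.33 -0.68 -0.02] grip 0.0879 q [ 0.33  0.38  1.14 -0.    1.62  1.89]
mask [ 278  203   83   81 5212] zmed 0.196 enclosing 0.4937 0.2883 0.0256 fit [0.49350372 0.28847459] 0.02475015576141318
```

View pics/w7.png

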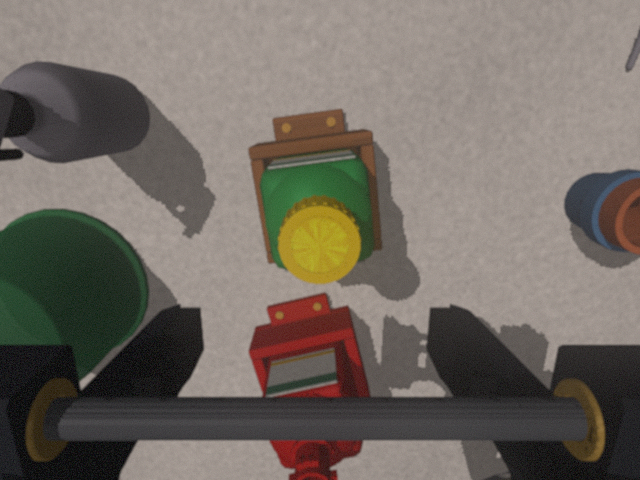

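The cap is at (320,244), between the fingers' planes. It measures (0.4935, 0.2885) with top z about 0.197 and radius 25 mm. Bottle yaw is about 7°. Descend around it.

Request:
{"op": "move_arm", "data": {
  "deltas": [88, 5, 1.5, 5, 0, 88, 5, 1.5, 30, 0, 88, 5, 1.5, 55, 0, 88, 5, 1.5, 75, 0, 88, 5, 1.5, 90, 0, 88, 5, 1.5, 90, 0, 88, 5, 1.5, 90, 0],
  "grip_force": 40
}}

```text
clock: 9.25
eef_pos: [0.494, 0.2856, 0.2027]
eef_rot: [0.001, 1.0, 0.001, -0.0]
contact_force: [0.2, 0.5, 0.8]
grip_width: 0.0877
```

Run:
```python
from w import *
p,d,w,T=wrist("pics/w8.png"); rim(p,w,T,(20,36),100,.197)
```

```text
tcp [0.494  0.2856 0.2027] yaw 0.14 tilt [-8.0e-04 -2.7e-03 -1.0e+00] clk 9.25 F [0.19 0.51 0.78] grip 0.0877 q [ 0.32  0.45  1.3  -0.    1.4   1.89]
mask [  251   262   123   116 11091] zmed 0.1959 enclosing 0.4945 0.2882 0.026 fit [0.49441031 0.28829227] 0.02489237097429505
```

Request:
{"op": "move_arm", "data": {
  "deltas": [88, 0, -1.5, 15, 0, 88, 0, -1.5, 28, 0, 88, 0, -1.5, 36, 0, 88, 0, -1.5, 37, 0, 88, 0, -1.5, 37, 0, 70, 0, -1.5, 37, 0, 56, 0, -1.5, 37, 0, 50, 0, -1.5, 37, 0, 45, 0, -1.5, 37, 0],
  "grip_force": 12
}}

```text
clock: 10.05
eef_pos: [0.4945, 0.2876, 0.1671]
eef_rot: [0.001, 1.0, 0.001, 0.001]
contact_force: [0.1, 0.9, -0.2]
grip_width: 0.0634
```

Request:
{"op": "move_arm", "data": {
  "deltas": [45, 0, 0, 0, 0, 45, 0, 0, 0, 0, 45, 0, 0, 0, 0]
}}

```text
clock: 10.3
eef_pos: [0.4946, 0.2874, 0.1673]
eef_rot: [0.001, 1.0, 0.001, 0.001]
contact_force: [0.2, -0.7, 1.8]
grip_width: 0.0498
```

The fingers met at 50 mm with little side force, so the jaws are centred. Firm up the grip and press.

Request:
{"op": "move_arm", "data": {
  "deltas": [40, 0, 0, 0, 0, 40, 0, 0, 0, 0, 40, 0, 0, 1, 0, 40, 0, 0, 2, 0, 40, 0, 0, 3, 0, 40, 0, 0, 4, 0, 40, 0, 0, 4.5, 0, 40, 0, 0, 4.5, 0],
  "grip_force": 45
}}

```text
clock: 10.97
eef_pos: [0.4947, 0.2874, 0.1635]
eef_rot: [0.001, 1.0, 0.001, 0.002]
contact_force: [-3.0, -1.0, 8.1]
grip_width: 0.0501
```

Request:
{"op": "move_arm", "data": {
  "deltas": [40, 0, 0, 0.5, 0, 40, 0, 0, 1, 0, 40, 0, 0, 1.3, 0, 40, 0, 0, 1.3, 0]
}}

```text
clock: 11.3
eef_pos: [0.4947, 0.2874, 0.1631]
eef_rot: [0.001, 1.0, 0.001, 0.002]
contact_force: [-2.8, -2.1, 9.1]
grip_width: 0.0493
```

Down about 4.2 mm at 9 N, which agrees with the spring data. Now turn anticlockwise (negative spin) while holding the press.

Request:
{"op": "move_arm", "data": {
  "deltas": [40, 0, 0, 1.5, -5, 40, 0, 0, 1.5, -11, 40, 0, 0, 1.5, -17, 40, 0, 0, 1.5, -23, 40, 0, 0, 1.5, -29, 40, 0, 0, 1.5, -35, 40, 0, 0, 1.5, -41, 40, 0, 0, 1.5, -47, 40, 0, 0, 1.5, -53, 40, 0, 0, 1.5, -59]
}}

```text
clock: 12.13
eef_pos: [0.4953, 0.288, 0.1628]
eef_rot: [0.002, 0.868, 0.496, 0.003]
contact_force: [-1.4, 1.5, 9.0]
grip_width: 0.049
```

Run:
```python
from w import *
p,d,w,T=wrist("pics/w9.png"); print(r.state()["moment"])
```

```text
tcp [0.4953 0.288  0.1628] yaw 59.47 tilt [ 6.8e-03  1.0e-04 -1.0e+00] clk 12.1333 F [-1.44  1.54  9.04] grip 0.049 q [ 0.32  0.48  1.36 -0.    1.29  0.85]
[0.02421947 0.17307825 0.00834365]
```

View pics/w9.png

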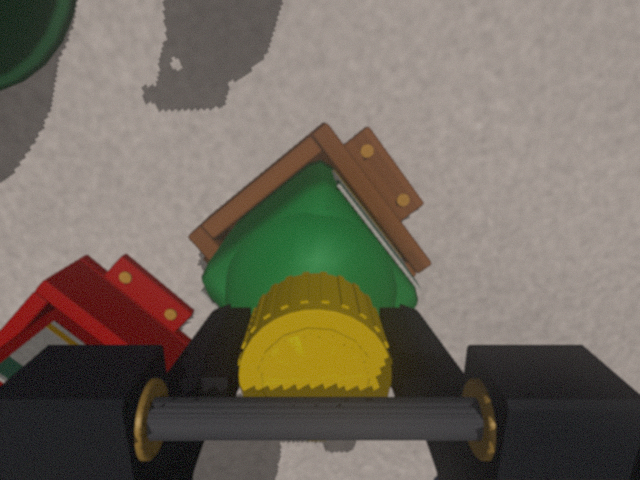

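The gripper has turned 59.5° with almost no resisting moment about z. The cap is still gripped at (315,350) and looks fully down. Lift gently and watch the force for a catch.

Request:
{"op": "move_arm", "data": {
  "deltas": [40, 0, 0, 0, 0, 40, 0, 0, -2, 0, 40, 0, 0, -4, 0, 40, 0, 0, -6, 0, 40, 0, 0, -8, 0, 40, 0, 0, -10, 0, 40, 0, 0, -12, 0, 40, 0, 0, -12, 0]
}}

```text
clock: 12.85
eef_pos: [0.4953, 0.2881, 0.1749]
eef_rot: [0.002, 0.867, 0.499, 0.003]
contact_force: [0.4, 0.5, -0.8]
grip_width: 0.0492
```

No pull, so the cap is free. Raise to about 5 cm above the mouth.

Request:
{"op": "move_arm", "data": {
  "deltas": [40, 0, 0, -10, 0, 40, 0, 0, -22, 0, 40, 0, 0, -34, 0, 40, 0, 0, -46, 0, 40, 0, 0, -56, 0, 40, 0, 0, -62, 0, 40, 0, 0, -63, 0, 40, 0, 0, -63, 0, 40, 0, 0, -63, 0]
}}

```text
clock: 13.6
eef_pos: [0.4946, 0.288, 0.2373]
eef_rot: [0.002, 0.867, 0.499, 0.002]
contact_force: [0.3, -0.8, -1.5]
grip_width: 0.0494
```

Request:
{"op": "move_arm", "data": {
  "deltas": [40, 0, 0, 0, 0, 40, 0, 0, 0, 0, 40, 0, 0, 0, 0, 40, 0, 0, 0, 0]
}}

```text
clock: 13.93
eef_pos: [0.4945, 0.288, 0.2371]
eef_rot: [0.001, 0.867, 0.499, 0.002]
contact_force: [0.6, 0.3, -0.7]
grip_width: 0.0496
```

Run:
```python
from w import *
p,d,w,T=wrist()
hsv=cv2.cvtColor(p,cv2.COLOR_BGR2HSV);m=cv2.inRange(hsv,(20,100,40),(36,255,255))>0
print("wrist yellow z pct",np.percentile(w[m][:,2],[5,50,95]).round(4))
c=[]
for n in("scene","top"):
    p,d,W=cloud(n,f"pics/{n}2.png")
    hsv=cv2.cvtColor(p,cv2.COLOR_BGR2HSV);m=(cv2.inRange(hsv,(20,130,40),(36,255,255))>0)&(np.hypot(W[...,0]-.494,W[...,1]-.287)<.06)
    if m.sum(): print(n,m.sum(),"yellow z",np.percentile(W[m][:,2],[5,50,95]).round(4),W[m].mean(0).round(3))
    c.append(cv2.resize(p[130:280,180:450] if n=="scene" else p[190:340,180:450],None,fx=2.2,fy=2))
cv2.imwrite("pics/end.png",np.vstack(c)); print(r.state()["qd"].round(3))
```

```text
tcp [0.4945 0.288  0.2371] yaw 59.85 tilt [ 5.3e-03 -3.0e-04 -1.0e+00] clk 13.9333 F [ 0.6   0.34 -0.7 ] grip 0.0496 q [ 0.32  0.42  1.24 -0.    1.48  0.85]
wrist yellow z pct [0.2403 0.2655 0.314 ]
scene 76 yellow z [0.0516 0.2687 0.3387] [0.499 0.283 0.247]
[ 0.     0.001 -0.     0.001 -0.     0.   ]
```

View pics/end.png

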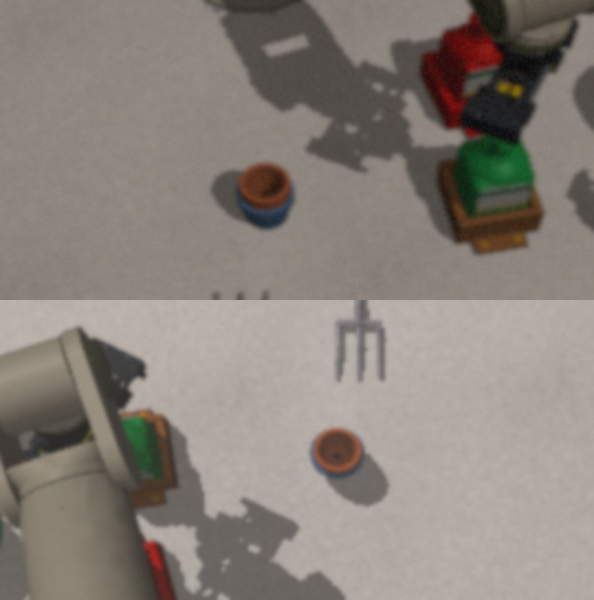

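The cap is held clear with its top at about 0.267, the green bottle shows an open neck, and the planter sits nested. Handing in.

```bash
python3 -c "
from bench import r
print(r.finish_job()); s=r.state(); print(s['clock'],s['eef_pos'],s['grip_width'])"
```

```text
the job is handed in; nothing more can be done
None
the job is handed in; nothing more can be done
```

I handed the job in at about 14 s on the robot's clock. The inner pot is in the blue pot, and the gripper is holding the cap above the open bottle. The hand-in reports no verdict, so what follows rests on my own measurements.

- **Inner pot:** I gripped it by the collar, lowered it upright until the contact force rose by about 5 N at seating height, then let go. The wrist camera then put its rim at about 86 mm, as expected when seated. Both pot axes were at about (0.485, -0.003) m.
- **Cap:** I pressed it about 4.2 mm down at about 9 N, turned it 59.5° anticlockwise while pressed, and lifted it with no resistance. At the end the grip opening was 49.6 mm and the joint speeds were at most 0.001 rad/s. The cap's top was at about 0.266 m, so its lower edge is about 48–50 mm above the mouth.
- **Disagreements:** The wrist camera placed the cap 2–4 mm further in y than the fixed cameras. I aimed between the two, and side forces stayed under about 1 N when the jaws closed, rising to about 3 N while pressing. In the last fixed views the gripper hid the cap, so its height comes from the wrist camera and the arm's pose.
- **Bystanders:** I never touched them by plan, and the fork looked undisturbed in the last pictures. I did not re-measure the seed box, cloche, mister or fork.

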